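# Load the instrument steriliser and latch its door

### The arm

A 6-joint arm with a two-finger parallel gripper is mounted at the origin on a cart in front of the work surface, level with it; the furniture and walls round the work are solid. World frame = base frame: x ahead of the robot, y to its left, z up, the work surface at z = 0. Lengths are in m, angles in rad, forces in N, time in s.
With the tool pointing down it reaches from about 0.375 to 0.9 m from the base axis. Payload 3.1 kg.
Tool frame: the origin (TCP) lies between the finger pads; the fingertips stand 22 mm ahead of it and the grasp point (between the pads) lies 3 mm ahead of it; z points along the fingers, y is the direction in which the jaws open and shut (so a half turn about z gives the same grasp; the last joint's range is limited). The gripper opens to 87 mm and grips with 3 to 60 N. Pads are 19 mm wide; open, the fingers measure 117 mm over their backs; the gripper's body (75 mm by 190 mm) begins 51 mm behind the grasp point.
Start: joints at [1.056, 0.527, 1.433, -0, 1.181, -0.178], TCP at [0.207, 0.59, 0.245] pointing down, gripper open.
Joint ranges: [-3.08, 3.08], [-0.75, 2.2], [0.22, 2.44], [-1.43, 4.57], [0, 2.65], [-2.85, 2.85]. Speed limits (rad/s): [2.79, 2.79, 3.14, 3.14, 3.14, 3.14].

### API

Orientations are given as a unit quaternion [x, y, z, w].
In Python, from rig import get_obs, camera, get_calibration, hand_in, search_frame gives the robot as it stands.
- The arm moves only by the shell command python3 -m jog 'ROWS' [FORCE]. ROWS is JSON, a list of rows, each an object with "grip": the closure in counts, from 0 (fully open) to 255 (shut); "travel": the shift along the world's x, y, z in cm, a list of three; "twist": the turn about the world's z in degrees. A call has 1 to 8 rows; each row shifts and turns the commanded pose from where the row before left it; what a row does not reach is not made up. A row lasts 1/10 s, in which the tool goes at most 50 mm and 8.59 degrees, less where a joint would pass 70% of its speed; a pose out of reach is approached as far as the arm can. A call is refused whole if a number of a shift passes 5 or a number of a turn 8.59, either way. A call with a gripper value outside its range is refused whole. The fingers move at their own pace and stop on an object; FORCE is the grip in N (left out, the last holds). Time passes only in rows, so rows that do not move let the fingers close. It gives the time, the measured TCP pose, the force and the opening at its end, in the units of the state.
- get_obs(): the state, without advancing time (a new reading comes with each control period).
- camera(name): name is "scene" or "top"; returns the picture (400x640x3 uint8, red, green, blue); there is no depth.
- get_calibration(name): a dict with "fx", "fy", "cx", "cy" (pixels), "R" (3x3) and "t" (3): a world point X has camera coordinates R X + t. Camera axes: x right, y down, z forward; pixel columns grow to the right and rows downward; lengths in m; the calibration is good to about 2 mm. A picture is of the moment at which its call begins. get_calibration takes no time and is no camera call.
- hand_in(): hands the job in, once; it reports no verdict.
Trained networks look in the newest picture that a camera, given by its name, has taken for a name from the list of things; names that differ only in an ending like _2 or _b are one class to them, and where a whole thing is asked for, a point or a joint stands for the part that bears it (a point fixed in the world has none). Each returns a list of dicts, best first, with "p" (0 to 1); they miss things now and then, are a little off and sometimes report something else, mostly with a low value. They report only what shows in the picture. A call takes as long as a camera call.
- search_frame(target, camera): "at" ([x, y, z] in m, in world coordinates, good to about 4 mm: the middle of the surface that is visible of it).
The state is a dict: "time": time; "q": joint angles; "joint_velocities": joint speeds; "joint_torque": joint torques, N m; "position": TCP position; "tool_rot": TCP orientation; "ft_force": force on the tool from outside, world axes, zero at the start; "moment": the same for the moment, N m; "grip_width": finger opening in m.
Only numpy, scipy, OpenCV 4.12 (cv2) and the standard library are available. Lean on these libraries where they do the work, as an engineer would, in place of code of your own. Each camera call takes 0.05 s, during which the arm holds its last target. There are 200 camera calls.

### The job

Lay the steel tweezers flat in the pulled-out tray of the small white steriliser cabinet, lengthwise along the tray's width, then push the tray fully home, then push the door shut until its sprung latch snaps behind the keeper and holds. The door is delicate: never press on it with more than 18 newtons and do not slam it. Leave the other things on the bench where they are.

Things in the scene. Friction and masses are not known exactly. Their poses are not given: they have to be found in the camera images.
- case: White metal steriliser fixed to the bench, 135 deep x 176 wide x 70 mm high (79 at the roof hood). Origin: bench height, midway across its front. x points into the case, y to its left (hinge side) as one faces it, z up. Walls and roof stand at x = 8 to 143 mm, front open. Steel strike bracket with upright keeper pin on the right: y -80 to -96 mm, z 15 to 66 mm, sticking out to x = -37 mm.
- tray (a joint): Slide of the steel tray out of the case towards -x of the case, in m: 0 = fully home against its stop, about 0.11 = pulled out. Slides with about 2 N of friction and stays where it is left.
- tray_floor (a point): Centre of the tray's inner floor (upper face, 10 mm above the bench), axes as the case's; moves with the tray. Inner floor 117 mm along x, 154 mm along y; side and back walls rise 12 mm above it, the front plate 36 mm.
- tray_front (a point): Middle of the top edge, outer face, of the tray's front plate (154 mm wide, 38 mm high, 4 mm thick, top 46 mm above the bench). Push it along +x of the case to shut the tray; home, this face is at x = +2 mm in the case, 6 mm in front of the roof's edge, so a finger pointing straight down fits.
- door (a joint): Door angle about its upright hinge, rad; grows as it opens (1.57 = straight out). It swings freely and stays where left. The latch snaps in somewhere between 0.02 and 0.10 rad, different each day as the strike bracket is adjustable 6.5 mm either way; a hard stop on the bracket blocks the door about 1.3 mm (0.008 rad) beyond. A door only leaning on the bolt stands some 0.05 rad wider than when latched.
- door_hinge (a point): Point on the upright hinge axis, 36 mm above the bench, at x = 0, y = +90 mm in the case. Its axes turn with the door (shut: those of the case): the door extends 168 mm along its -y; the outer face looks along its -x, 12 mm from the axis. White door with amber window, 6 to 66 mm above the bench.
- door_pad (a point): Centre of the outer face of the dark rubber push pad (30 x 36 mm) on the door, 135 mm from the hinge axis, 15 mm out from it, 36 mm above the bench. Pushed here, the bolt's bevel takes some 6 to 10 N, building up over some 8 mm of door travel and falling away when the bolt snaps in; then the force rises steeply at the stop.
- bolt (a joint): How far the brass bevelled latch bolt in the door's free edge is pushed in against its spring, in m: 0 = fully out, up to 0.0065. It is pressed in about 5.5 mm as it rides over the keeper pin, then snaps out to 0 behind it.
- buffer (a joint): How far the small black rubber buffer on the strike bracket is pressed in by the door's free end, in m: 0 while the door does not touch it, about 0.0035 held by a latched door, 0.005 with the door on the hard stop. Weak spring, 0.7 N per mm; it pushes an unlatched door back.
- tweezers: Broad steel tweezers lying on a flat blue mat 2 mm thick, 136 x 16 x 17 mm. Origin: centre of the underside; x runs along their length, z up. Mass about 50 g. Grasp across the middle (16 mm wide).
- microscope_1: Fixed stereo microscope beside the work, about 265 mm high, always in the same place; base 174 x 114 x 57 mm. Origin: centre of its underside; its -x side faces the front of the bench. Carry things round its front side, between it and the robot.
- dropper_bottle: Bystander: amber dropper bottle, 33 mm across, 79 mm high, standing. Origin: centre of its underside.
- tape_roll: Bystander: roll of masking tape, 98 mm across, 25 mm high. Origin: centre of its underside.
- marker: Bystander: felt marker, 139 x 17 x 19 mm, lying. Origin: centre of its underside.
- cork: Bystander: cork stopper, 27 mm across, 26 mm high, standing. Origin: centre of its underside.
- open_dish: Bystander: open glass dish, 78 mm across, 15 mm high. Origin: centre of its underside.

How it is judged:
By the outcome, as a careful person would: the job done as asked, in the order asked, and still so for the second after the job is handed in, with the robot touching nothing.
It also fails if it takes over 72 s, if anything falls off the work surface, if the arm or the gripper's body presses on something with over 40 N, if the wrist force passes 120 N, or if a joint passes its speed limit or range.

## Working session

There is one attempt and no reset: what is moved stays moved. The work goes in short steps, Python scripts to look and compute and a shell command to move; the robot and the scene stay as the last step left them, time stands still between calls to the robot, and variables do not carry over. Pictures are saved under pics/ and viewed, about 8 in all and at most 12, crops included, and the job is handed in when it is done.

```bash
mkdir -p pics; ls
cat > h.py <<'E'
from rig import *
import numpy as np, cv2
def snap(cam,name,crop=None,scale=1):
    im=camera(cam)[:,:,::-1]
    if crop: im=im[crop[1]:crop[3],crop[0]:crop[2]]
    im=cv2.resize(im,None,fx=scale,fy=scale,interpolation=cv2.INTER_CUBIC)
    cv2.imwrite('pics/'+name+'.png',im)
def ray(cam,u,v,z):
    c=get_calibration(cam);R=np.array(c['R']);t=np.array(c['t'])
    d=R.T@np.array([(u-c['cx'])/c['fx'],(v-c['cy'])/c['fy'],1]);o=-R.T@t
    return o+d*(z-o[2])/d[2]
def proj(cam,X):
    c=get_calibration(cam);p=np.array(c['R'])@np.array(X)+np.array(c['t'])
    return np.array([c['fx']*p[0]/p[2]+c['cx'],c['fy']*p[1]/p[2]+c['cy']]).round(1)
E
python3 - <<'E'
from h import *
snap('top','t0',None,1.25);snap('scene','s0',None,1.25)
for n in ['tweezers','case','tray_front','tray_floor','door_pad','door_hinge','microscope_1','dropper_bottle','tape_roll','marker','cork','open_dish']:
    for c in ['top','scene']:
        print(n,c,[(np.round(r['at'],3).tolist(),round(r['p'],2)) for r in search_frame(n,c)[:2]])
for c in ['top','scene']:
    k=get_calibration(c);print(c,k['fx'],(-np.array(k['R']).T@k['t']).round(3),np.round(k['R'],2).tolist())
print(get_obs())
E
```

```text
pics
tweezers top [([0.635, -0.47, 0.051], 0.65)]
tweezers scene [([0.549, 0.005, 0.013], 0.56)]
case top [([0.469, -0.326, 0.059], 0.86)]
case scene [([0.463, -0.342, 0.05], 0.74)]
tray_front top [([0.417, -0.285, 0.011], 0.98)]
tray_front scene [([0.408, -0.278, 0.007], 0.77)]
tray_floor top [([0.42, -0.285, 0.012], 0.66)]
tray_floor scene [([0.408, -0.278, 0.006], 0.59), ([0.325, -0.428, 0.026], 0.2)]
door_pad top [([0.456, -0.186, 0.044], 0.63)]
door_pad scene [([0.459, -0.193, 0.04], 0.87)]
door_hinge top [([0.456, -0.189, 0.042], 0.7)]
door_hinge scene [([0.457, -0.191, 0.043], 0.8), ([0.411, -0.276, 0.006], 0.74)]
microscope_1 top []
microscope_1 scene [([0.456, -0.194, 0.041], 0.61)]
dropper_bottle top [([0.636, -0.47, 0.052], 0.69)]
dropper_bottle scene [([0.639, -0.481, 0.043], 0.69)]
tape_roll top [([0.697, -0.362, 0.026], 0.77)]
tape_roll scene [([0.698, -0.369, 0.02], 0.79)]
marker top [([0.377, -0.556, 0.014], 0.64)]
marker scene [([0.371, -0.559, 0.017], 0.76), ([0.411, -0.279, 0.004], 0.39)]
cork top []
cork scene []
open_dish top [([0.713, 0.206, -0.0], 0.71)]
open_d
[... 271 characters left out ...]
: 1.3, 'q': array([ 1.05554896e+00,  5.27505283e-01,  1.43272743e+00,  1.45405666e-05,
        1.18137963e+00, -1.78504873e-01]), 'joint_velocities': array([ 1.32360535e-03, -7.37129815e-04,  4.28323583e-04, -9.96534842e-05,
       -4.22081168e-04,  9.19103451e-05]), 'joint_torque': array([ 4.73630025e-04, -4.40014637e+01, -1.76982629e+01,  6.33150805e-02,
        5.07423969e-02, -1.61297493e-05]), 'position': array([0.2064649 , 0.58988023, 0.2445364 ]), 'tool_rot': array([ 1.67579575e-01,  9.85858553e-01, -6.97324272e-06, -9.67268172e-06]), 'ft_force': array([-0.80425937,  0.18409118,  0.07283046]), 'moment': array([-0.00530286, -0.07643642,  0.01333634]), 'grip_width': 0.08676808288278663}
```

View pics/t0.png

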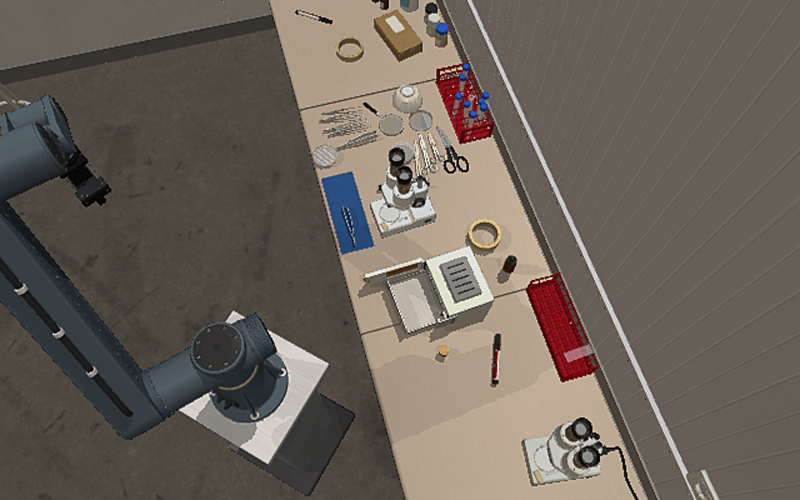

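View pics/s0.png

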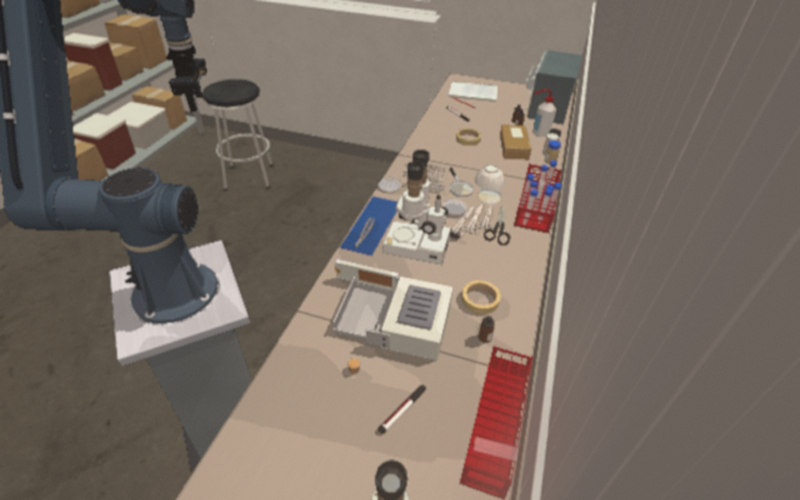

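The top view shows the tweezers on the mat near (348,225), the open door at (365-425,268), the tray near (413,303), and the case near (460,280), in 800x500 view pixels. The networks missed the tweezers, so I'll crop closer.

Run:
```python
from h import *
snap('top','t1',(250,130,410,280),5)
```

```text
(no output)
```

View pics/t1.png

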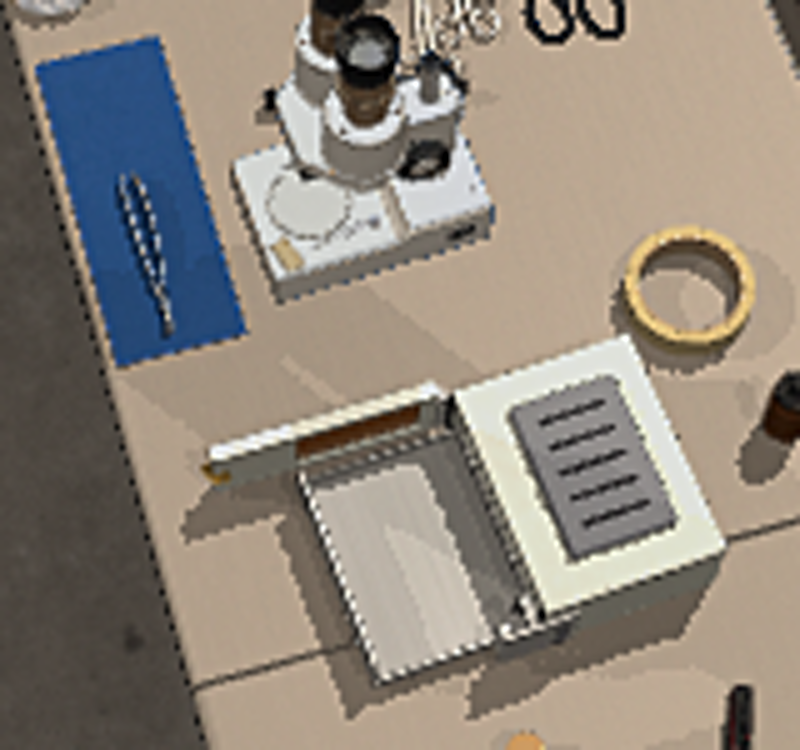

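Run:
```python
from h import *
P=lambda x,y,z: ray('top',250+x/5,130+y/5,z)
def p(n,x,y,z): r=P(x,y,z); print(n,r.round(4)); return r
a=p('tw1',127,175,.01);b=p('tw2',167,335,.01);print('len',np.linalg.norm(a-b),'yaw',np.degrees(np.arctan2(*(b-a)[1::-1])),(a+b)/2)
for z in (.07,.079):
  fl,bl,br,fr=[p('roof',*q,z) for q in [(455,392),(630,338),(725,545),(540,618)]]
  print('w,d',np.linalg.norm(fl-fr),np.linalg.norm(bl-br),np.linalg.norm(fl-bl),np.linalg.norm(fr-br))
  d=(bl+br-fl-fr)/2;e=(fl+bl-fr-br)/2;print('yaw',np.degrees([np.arctan2(d[1],d[0]),np.arctan2(-e[0],e[1])]),'front mid',(fl+fr)/2,'ctr',(fl+fr+bl+br)/4)
a=p('trL',302,472,.046);b=p('trR',380,682,.046);print(np.linalg.norm(a-b),(a+b)/2,np.degrees(np.arctan2(-(a-b)[0],(a-b)[1])))
a=p('dH',437,385,.066);b=p('dF',210,450,.066);print(np.linalg.norm(a-b),np.degrees(np.arctan2(*(b-a)[1::-1])))
```

```text
tw1 [0.584  0.0498 0.01  ]
tw2 [ 0.4829 -0.045   0.01  ]
len 0.13857569636782172 yaw -136.83459515203495 [0.53341782 0.00236422 0.01      ]
roof [ 0.5201 -0.2622  0.07  ]
roof [ 0.6177 -0.3516  0.07  ]
roof [ 0.5082 -0.4777  0.07  ]
roof [ 0.3999 -0.3904  0.07  ]
w,d 0.17568848895206454 0.16692765606444376 0.13235601672446182 0.13906897937980986
yaw [-40.64526061 -42.09584454] front mid [ 0.4600023  -0.32628928  0.07      ] ctr [ 0.51146286 -0.37046688  0.07      ]
roof [ 0.5163 -0.2637  0.079 ]
roof [ 0.6134 -0.3526  0.079 ]
roof [ 0.5045 -0.478   0.079 ]
roof [ 0.3968 -0.3912  0.079 ]
w,d 0.17471445006415195 0.16600218832637673 0.13162221846535102 0.1382979636187534
yaw [-40.64526061 -42.09584454] front mid [ 0.45659178 -0.32743378  0.079     ] ctr [ 0.50776704 -0.37136646  0.079     ]
trL [ 0.4234 -0.1927  0.046 ]
trR [ 0.315  -0.3139  0.046 ]
0.1626335175153794 [ 0.3691632 -0.2532667  0.046    ] -41.806557160810655
dH [ 0.5204 -0.2479  0.066 ]
dF [ 0.3997 -0.1325  0.066 ]
0.16691033610473022 136.28926387846386
```

The crop shows the tweezers running from (127,175) to (167,335), the roof corners, the tray's front edge from (302,472) to (380,682), and the door edge from (210,450) to (437,385). Everything agrees on a case yaw of about -42°. Next I'll cross-check with the scene camera.

Run:
```python
from h import *
snap('scene','s1',(255,140,415,290),5)
for c in ['top','scene']: print([(np.round(r['at'],3).tolist(),round(r['p'],2)) for n in ['tweezers','cork','tray_floor','case'] for r in search_frame(n,c)])
P=lambda x,y,z: ray('top',250+x/5,130+y/5,z)
for q in [(230,165),(275,280),(490,212)]: print('base top',P(*q,.057).round(3))
for q in [(37,65),(160,38),(245,330),(117,367)]: print('mat',P(*q,.002).round(3))
```

```text
[([0.696, -0.361, 0.026], 0.5), ([0.318, -0.419, 0.027], 0.37), ([0.418, -0.284, 0.014], 0.62), ([0.468, -0.325, 0.061], 0.75)]
[([0.55, 0.007, 0.014], 0.55), ([0.327, -0.426, 0.023], 0.65), ([0.413, -0.279, 0.007], 0.77), ([0.466, -0.34, 0.053], 0.56)]
base top [ 0.608 -0.029  0.057]
base top [ 0.541 -0.105  0.057]
base top [ 0.666 -0.215  0.057]
mat [0.637 0.164 0.002]
mat [0.705 0.093 0.002]
mat [ 0.517 -0.091  0.002]
mat [ 0.446 -0.024  0.002]
```

View pics/s1.png

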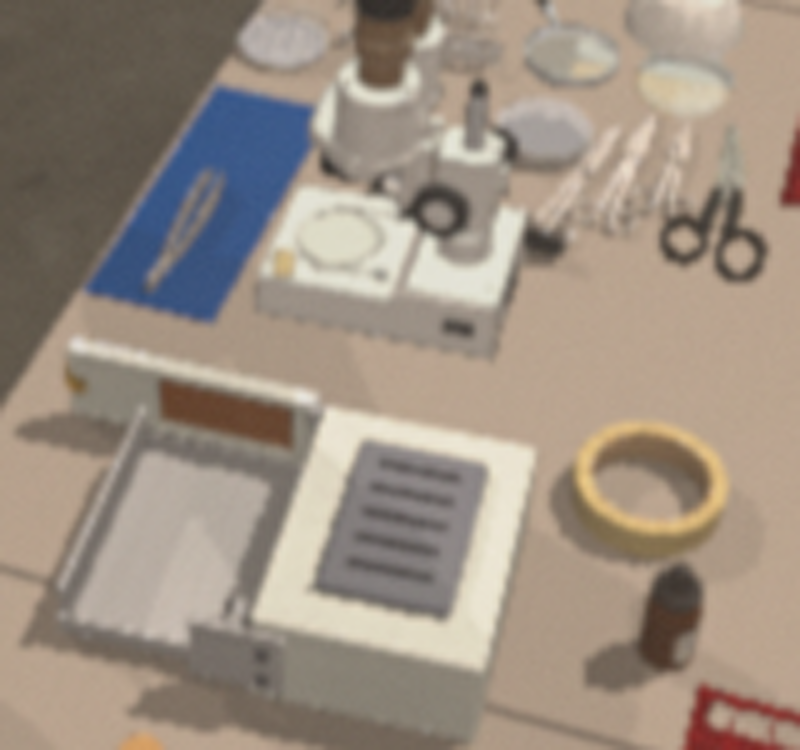

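The scene crop shows the tweezers from (213,170) to (150,287), roof corners at (325,410), (535,450), (487,668) and (255,618), and the tray front from (140,412) to (62,588).

Run:
```python
from h import *
from scipy.optimize import least_squares
S=lambda x,y,z: ray('scene',255+x/5,140+y/5,z)
a,b=S(213,170,.01),S(150,287,.01);print('tw',a.round(4),b.round(4),np.linalg.norm(a-b),((a+b)/2).round(4),np.degrees(np.arctan2(*(a-b)[1::-1])))
a,b=S(140,412,.046),S(62,588,.046);print('tray',a.round(4),b.round(4),np.linalg.norm(a-b),((a+b)/2).round(4))
T=dict(fl=(455,392),bl=(630,338),br=(725,545),fr=(540,618)); C=dict(fl=(325,410),bl=(535,450),br=(487,668),fr=(255,618))
L=dict(fl=(8,88),bl=(143,88),br=(143,-88),fr=(8,-88))
def res(p,zr):
    r=[];c,s=np.cos(p[2]),np.sin(p[2])
    for k,(x,y) in L.items():
        X=[p[0]+(c*x-s*y)/1e3,p[1]+(s*x+c*y)/1e3,zr]
        r+=list(proj('top',X)-250*np.array([1,.52])-np.array(T[k])/5)+list(proj('scene',X)-np.array([255,140])-np.array(C[k])/5)
    return np.array(r)
for zr in (.07,.079):
    s=least_squares(res,[.455,-.32,-.73],args=(zr,),diff_step=1e-3);print(zr,s.x,np.degrees(s.x[2]),s.cost);print(s.fun.round(1))
```

```text
tw [0.586  0.0546 0.01  ] [ 0.4899 -0.0489  0.01  ] 0.1411773141438136 [0.538  0.0028 0.01  ] 47.1339729375489
tray [ 0.4228 -0.1945  0.046 ] [ 0.3258 -0.3083  0.046 ] 0.149439826898849 [ 0.3743 -0.2514  0.046 ]
0.07 [ 0.45743558 -0.32144697 -0.71725836] -41.09587703557832 6.294999999999995
[-0.3 -0.5 -0.1 -1.   0.  -1.5  0.4 -0.4  1.   0.7 -0.8  0.8  1.5 -1.
 -1.6  0.3]
0.079 [ 0.45351686 -0.32529421 -0.7141029 ] -40.91508207652613 11.799999999999924
[ 0.2 -0.2 -0.7 -1.8  0.7 -1.3  0.2 -1.3  1.9  1.1 -1.   0.3  2.2 -0.5
 -2.2 -0.2]
```

```bash
python3 - <<'E'
from h import *
# signed distance from tweezers centre along jaw dir (-45deg) for microscope head points, triangulated crudely at heights
n=np.array([.707,-.707]);e=np.array([.707,.707])
for z in (.1,.15,.2,.25):
    for nm,q in [('headL',(325,130)),('eye1L',(335,45)),('armL',(285,80)),('knobL',(262,100)),('eye2',(312,10))]:
        r=ray('top',250+q[0]/5,130+q[1]/5,z)[:2]-[.535,.003];print(z,nm,(r@n).round(3),(r@e).round(3),end=' | ')
    for nm,q in [('S headL',(322,120)),('S eyeL',(355,30)),('S knob',(322,160))]:
        r=ray('scene',255+q[0]/5,140+q[1]/5,z)[:2]-[.535,.003];print(nm,(r@n).round(3),(r@e).round(3),end=' | ')
    print()
E
python3 -m jog '[{"grip":0,"travel":[2.35,-4.2,0],"twist":-8.3},{"grip":0,"travel":[2.35,-4.2,0],"twist":-8.3},{"grip":0,"travel":[2.35,-4.2,0],"twist":-8.3},{"grip":0,"travel":[2.35,-4.2,0],"twist":-8.3},{"grip":0,"travel":[2.35,-4.2,0],"twist":-8.3},{"grip":0,"travel":[2.35,-4.2,0],"twist":-8.3},{"grip":0,"travel":[2.35,-4.2,0],"twist":-8.3},{"grip":0,"travel":[2.35,-4.2,0],"twist":-8.3}]' 20
```

```text
0.1 headL 0.143 0.014 | 0.1 eye1L 0.17 0.082 | 0.1 armL 0.126 0.063 | 0.1 knobL 0.105 0.051 | 0.1 eye2 0.162 0.115 | S headL 0.094 0.047 | S eyeL 0.082 0.163 | S knob 0.108 0.003 | 
0.15 headL 0.135 -0.013 | 0.15 eye1L 0.161 0.052 | 0.15 armL 0.119 0.034 | 0.15 knobL 0.099 0.022 | 0.15 eye2 0.153 0.085 | S headL 0.113 -0.017 | S eyeL 0.102 0.092 | S knob 0.127 -0.058 | 
0.2 headL 0.127 -0.041 | 0.2 eye1L 0.152 0.022 | 0.2 armL 0.111 0.005 | 0.2 knobL 0.092 -0.006 | 0.2 eye2 0.145 0.054 | S headL 0.133 -0.08 | S eyeL 0.123 0.022 | S knob 0.146 -0.119 | 
0.25 headL 0.119 -0.069 | 0.25 eye1L 0.143 -0.008 | 0.25 armL 0.104 -0.025 | 0.25 knobL 0.085 -0.035 | 0.25 eye2 0.136 0.023 | S headL 0.153 -0.144 | S eyeL 0.143 -0.049 | S knob 0.165 -0.18 | 
time: 2.6
position: [0.3953, 0.2522, 0.2449]
tool_rot: [0.682, 0.731, 0.0, 0.0]
ft_force: [0.8, 0.7, 0.1]
grip_width: 0.0867
```

```bash
python3 -m jog '[{"grip":0,"travel":[2.34,-4.18,0],"twist":-8.2},{"grip":0,"travel":[2.34,-4.18,0],"twist":-8.2},{"grip":60,"travel":[2.34,-4.18,0],"twist":-8.2},{"grip":60,"travel":[2.34,-4.18,0],"twist":-8.2},{"grip":60,"travel":[2.34,-4.18,0],"twist":-8.2},{"grip":60,"travel":[2.34,-4.18,-2],"twist":-8.2},{"grip":60,"travel":[0,0,-4.5],"twist":0},{"grip":60,"travel":[0,0,-4.5],"twist":0}]' 20
python3 -m jog '[{"grip":60,"travel":[0,0,-3],"twist":0},{"grip":60,"travel":[0,0,0],"twist":0}]'
python3 - <<'E'
from h import *
t=camera('top')[150:210,262:322,::-1];s=camera('scene')[150:230,255:335,::-1]
k=lambda i:cv2.resize(i,(400,400),interpolation=cv2.INTER_CUBIC)
cv2.imwrite('pics/g0.png',np.hstack([k(t),k(s)]))
o=get_obs();print(o['position'],o['tool_rot'])
E
```

```text
time: 3.4
position: [0.5362, 0.0025, 0.1351]
tool_rot: [0.924, 0.382, 0.002, 0.001]
ft_force: [-0.4, -0.5, 0.0]
grip_width: 0.0669
time: 3.6
position: [0.5311, 0.0048, 0.1016]
tool_rot: [0.924, 0.383, -0.004, -0.003]
ft_force: [0.1, -0.1, 0.6]
grip_width: 0.0668
[0.53431586 0.00458192 0.10544875] [ 9.23528934e-01  3.83528719e-01 -1.37017943e-04 -1.01761389e-04]
```

View pics/g0.png

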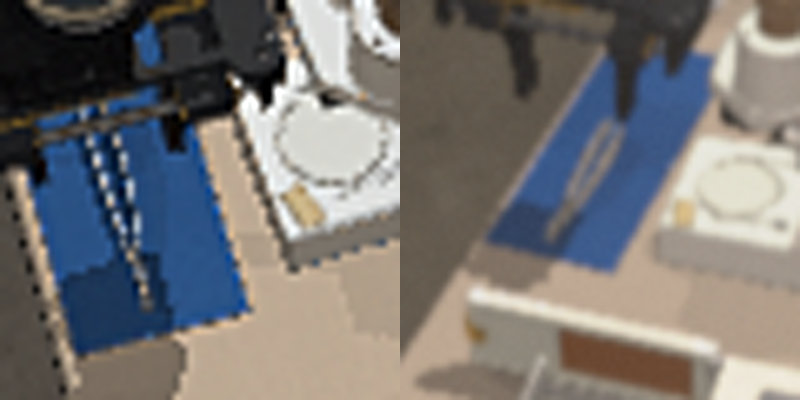

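The gripper straddles the tweezers: the left panel shows them running between the fingers and the right panel agrees. I'll descend and grasp.

```bash
python3 -m jog '[{"grip":60,"travel":[0,0,-3],"twist":0},{"grip":60,"travel":[0,0,-2.5],"twist":0},{"grip":60,"travel":[0,0,-1.5],"twist":0},{"grip":60,"travel":[0,0,-0.6],"twist":0},{"grip":60,"travel":[0,0,0],"twist":0}]' 20
python3 -m jog '[{"grip":255,"travel":[0,0,0],"twist":0},{"grip":255,"travel":[0,0,0],"twist":0},{"grip":255,"travel":[0,0,0],"twist":0},{"grip":255,"travel":[0,0,0],"twist":0},{"grip":255,"travel":[0,0,0],"twist":0},{"grip":255,"travel":[0,0,0],"twist":0}]' 20
```

```text
time: 4.2
position: [0.5352, 0.0046, 0.0304]
tool_rot: [0.923, 0.384, 0.001, 0.001]
ft_force: [0.2, -0.7, 0.4]
grip_width: 0.0663
time: 4.8
position: [0.534, 0.0046, 0.0293]
tool_rot: [0.924, 0.383, 0.0, 0.0]
ft_force: [0.4, -0.1, 0.1]
grip_width: 0.0266
```

```bash
python3 -m jog '[{"grip":255,"travel":[0,0,0],"twist":0},{"grip":255,"travel":[0,0,0],"twist":0},{"grip":255,"travel":[0,0,0],"twist":0},{"grip":255,"travel":[0,0,0],"twist":0}]' 20
python3 -m jog '[{"grip":255,"travel":[0,0,2],"twist":0},{"grip":255,"travel":[0,0,4],"twist":0},{"grip":255,"travel":[0,0,5],"twist":0},{"grip":255,"travel":[0,0,4],"twist":0},{"grip":255,"travel":[-3,0,0],"twist":0},{"grip":255,"travel":[-3,-3,0],"twist":0},{"grip":255,"travel":[0,0,0],"twist":0}]'
python3 - <<'E'
from h import *
t=camera('top')[130:210,240:320,::-1];s=camera('scene')[120:220,225:325,::-1]
k=lambda i:cv2.resize(i,(400,400),interpolation=cv2.INTER_CUBIC)
cv2.imwrite('pics/g1.png',np.hstack([k(t),k(s)]))
o=get_obs();print(o['position'],o['tool_rot'],o['grip_width'],o['ft_force'])
E
```

```text
time: 5.2
position: [0.5342, 0.0045, 0.0293]
tool_rot: [0.924, 0.383, 0.0, 0.0]
ft_force: [-0.2, 0.2, 0.1]
grip_width: 0.014
time: 5.9
position: [0.4693, -0.0261, 0.1792]
tool_rot: [0.924, 0.383, -0.003, -0.001]
ft_force: [0.1, 0.2, -0.8]
grip_width: 0.0136
[ 0.47351333 -0.02567808  0.17938408] [ 9.23882335e-01  3.82676632e-01  1.92903682e-07 -1.61127123e-04] 0.013746313220131456 [-0.05385705 -1.24677859  0.25656555]
```

View pics/g1.png

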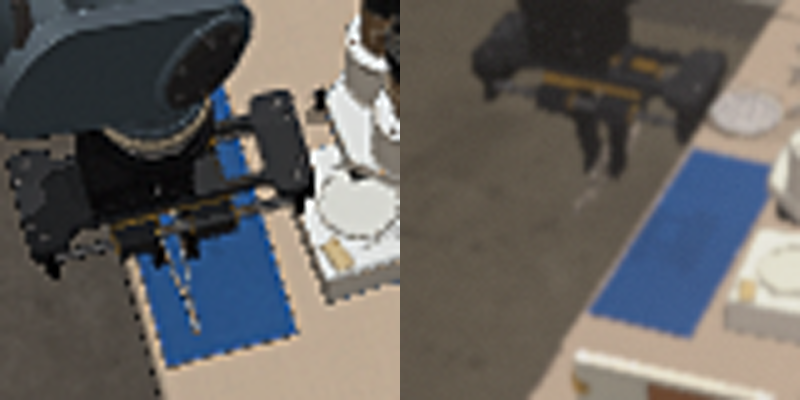

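Lifted; width is 13.7 mm. The near end shows at (197,330) in the left panel and about (580,207) in the right panel. I'll use these for the in-hand offset.

Run:
```python
from h import *
c=np.array([.4735,-.0257])
for r in (ray('top',240+197/5,130+330/5,.158),ray('scene',225+180/4,120+207/4,.158)):
    d=r[:2]-c;print(r.round(4),np.linalg.norm(d),np.degrees(np.arctan2(d[1],d[0]))+180)
o,a=np.array([.456,-.322]),np.radians(-41.5);D=np.array([np.cos(a),np.sin(a)]);L=np.array([-D[1],D[0]])
for n,x,y in [('place',-60,0),('pushstart',-135,0),('hinge',0,90),('padOpen',-135,105),('homeface',2,0),('trayfront',-108,0)]: print(n,(o+D*x/1e3+L*y/1e3).round(4))
```

```text
[ 0.4235 -0.0743  0.158 ] 0.06972104681195954 44.15038670141331
[ 0.4348 -0.0684  0.158 ] 0.05764614131729087 47.77097776159937
place [ 0.4111 -0.2822]
pushstart [ 0.3549 -0.2325]
hinge [ 0.5156 -0.2546]
padOpen [ 0.4245 -0.1539]
homeface [ 0.4575 -0.3233]
trayfront [ 0.3751 -0.2504]
```

```bash
python3 -m jog '[{"grip":255,"travel":[-3,-3,0],"twist":0},{"grip":255,"travel":[-2,-4,0],"twist":0},{"grip":255,"travel":[-1.25,-4.5,0],"twist":0},{"grip":255,"travel":[0,-4.9,0],"twist":1.75},{"grip":255,"travel":[0,-4.9,0],"twist":1.75},{"grip":255,"travel":[0,-4.3,0],"twist":0},{"grip":255,"travel":[0,0,-4],"twist":0},{"grip":255,"travel":[0,0,-4],"twist":0}]' 20
python3 -m jog '[{"grip":255,"travel":[0,0,-2],"twist":0},{"grip":255,"travel":[0,0,0],"twist":0},{"grip":255,"travel":[0,0,0],"twist":0}]'
python3 - <<'E'
from h import *
t=camera('top')[190:280,265:355,::-1];s=camera('scene')[190:290,250:350,::-1]
k=lambda i:cv2.resize(i,(400,400),interpolation=cv2.INTER_CUBIC)
cv2.imwrite('pics/p0.png',np.hstack([k(t),k(s)]))
o=get_obs();print(o['position'],o['tool_rot'],o['grip_width'],o['ft_force'])
E
```

```text
time: 6.8
position: [0.4137, -0.2847, 0.099]
tool_rot: [0.912, 0.411, 0.001, 0.003]
ft_force: [0.5, 0.1, -2.5]
grip_width: 0.0136
time: 7.1
position: [0.4124, -0.2815, 0.079]
tool_rot: [0.911, 0.412, 0.0, -0.0]
ft_force: [0.0, -0.7, -0.6]
grip_width: 0.0139
[ 0.41273979 -0.28201098  0.08030189] [9.11258105e-01 4.11833412e-01 4.73209349e-04 1.29712286e-03] 0.01341815864928183 [ 0.46714444 -0.63065953 -0.64982618]
```

View pics/p0.png

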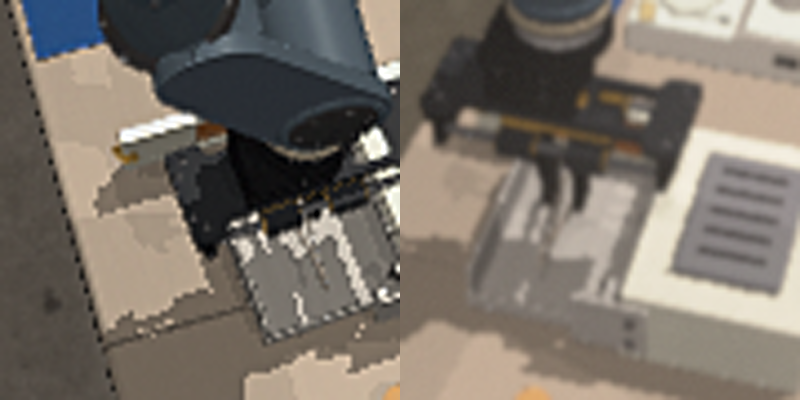

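Run:
```python
from h import *
o,a=np.array([.456,-.322]),np.radians(-41.5);D=np.array([np.cos(a),np.sin(a)]);L=np.array([-D[1],D[0]])
f=lambda r:(round((r[:2]-o)@D*1e3,1),round((r[:2]-o)@L*1e3,1))
print('near end',f(ray('top',337.5,256.4,.058)),f(ray('scene',288.75,258.75,.058)),'tcp',f(get_obs()['position'][:2]))
# tray floor corner, top-rim near right front
print('front plate right top',f(ray('top',265+268*.225,190+340*.225,.046)),'left',f(ray('top',265+228*.225,190+232*.225,.046)))
```

```text
near end (np.float64(-63.6), np.float64(-70.8)) (np.float64(-41.9), np.float64(-71.9)) tcp (np.float64(-58.9), np.float64(1.3))
front plate right top (np.float64(-113.4), np.float64(-86.9)) left (np.float64(-112.8), np.float64(5.7))
```

```bash
python3 -m jog '[{"grip":255,"travel":[0.1,0.1,-2],"twist":0},{"grip":255,"travel":[0,0,-1],"twist":0},{"grip":255,"travel":[0,0,-0.6],"twist":0},{"grip":255,"travel":[0,0,-0.3],"twist":0},{"grip":255,"travel":[0,0,-0.1],"twist":0},{"grip":255,"travel":[0,0,0],"twist":0},{"grip":255,"travel":[0,0,0],"twist":0}]' 20
```

```text
time: 7.9
position: [0.4127, -0.2806, 0.0396]
tool_rot: [0.911, 0.412, 0.0, 0.0]
ft_force: [-0.1, -1.0, -0.8]
grip_width: 0.0135
```

```bash
python3 -m jog '[{"grip":255,"travel":[0,0,-0.1],"twist":0},{"grip":255,"travel":[0,0,-0.1],"twist":0},{"grip":255,"travel":[0,0,0],"twist":0}]'
python3 -m jog '[{"grip":165,"travel":[0,0,0],"twist":0},{"grip":165,"travel":[0,0,0],"twist":0},{"grip":165,"travel":[0,0,0],"twist":0},{"grip":165,"travel":[0,0,0],"twist":0}]'
python3 -m jog '[{"grip":165,"travel":[0,0,0.5],"twist":0},{"grip":165,"travel":[0,0,2],"twist":0},{"grip":165,"travel":[0,0,4],"twist":0},{"grip":165,"travel":[0,0,4],"twist":0},{"grip":165,"travel":[-2,2.5,0],"twist":0},{"grip":165,"travel":[-2,2.5,0],"twist":0},{"grip":165,"travel":[0,0,0],"twist":0}]'
```

```text
time: 8.2
position: [0.4126, -0.2804, 0.0373]
tool_rot: [0.911, 0.412, 0.0, 0.0]
ft_force: [-1.0, 0.0, -0.2]
grip_width: 0.0135
time: 8.6
position: [0.4126, -0.2804, 0.0373]
tool_rot: [0.911, 0.412, 0.0, 0.0]
ft_force: [-0.2, 0.1, 0.5]
grip_width: 0.0292
time: 9.3
position: [0.3685, -0.2254, 0.1426]
tool_rot: [0.911, 0.412, -0.001, -0.004]
ft_force: [-0.2, 0.3, 0.0]
grip_width: 0.0309
```

```bash
python3 -m jog '[{"grip":255,"travel":[-1.5,-0.7,0],"twist":8.2},{"grip":255,"travel":[0,0,0],"twist":8.2},{"grip":255,"travel":[0,0,0],"twist":8.2},{"grip":255,"travel":[0,0,0],"twist":8.2},{"grip":255,"travel":[0,0,0],"twist":8.2},{"grip":255,"travel":[0,0,0],"twist":8.2},{"grip":255,"travel":[0,0,0],"twist":8.2},{"grip":255,"travel":[0,0,0],"twist":8.2}]'
python3 -m jog '[{"grip":255,"travel":[0,0,0],"twist":8.2},{"grip":255,"travel":[0,0,0],"twist":8.2},{"grip":255,"travel":[0,0,0],"twist":8},{"grip":255,"travel":[0,0,0],"twist":0}]'
python3 - <<'E'
from h import *
t=camera('top')[190:280,265:355,::-1];s=camera('scene')[200:290,250:340,::-1]
k=lambda i:cv2.resize(i,(400,400),interpolation=cv2.INTER_CUBIC)
cv2.imwrite('pics/p1.png',np.hstack([k(t),k(s)]))
o=get_obs();print(o['position'],o['tool_rot'],o['grip_width'],o['ft_force'])
E
```

```text
time: 10.1
position: [0.358, -0.238, 0.1425]
tool_rot: [0.541, 0.841, -0.0, 0.0]
ft_force: [0.9, -0.0, 0.6]
grip_width: 0.0004
time: 10.5
position: [0.3579, -0.238, 0.1425]
tool_rot: [0.354, 0.935, -0.0, 0.0]
ft_force: [0.7, 0.2, 0.4]
grip_width: 0.0005
[ 0.35781736 -0.23773773  0.14242685] [ 3.54870340e-01  9.34915470e-01 -1.47356968e-04  2.90294117e-04] 0.0005800220187100996 [-0.11142235 -0.49502173  0.15359129]
```

View pics/p1.png

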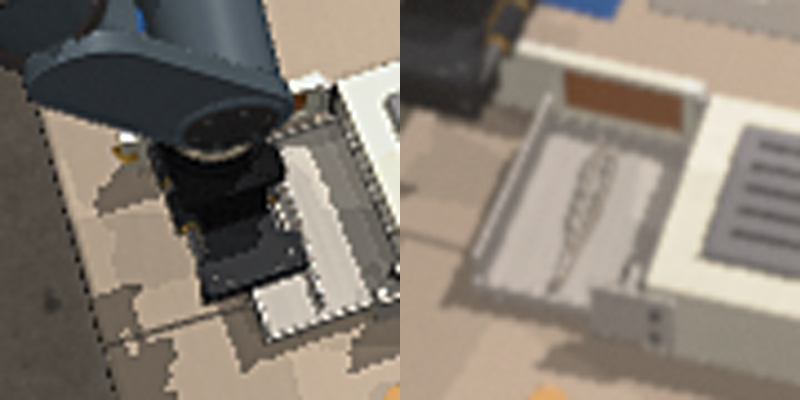

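The tweezers lie flat in the tray along its width: the right panel shows them from (605,145) to (557,292), parallel to the front plate. Now I'll lower behind the front plate and push the tray.

```bash
python3 -m jog '[{"grip":255,"travel":[0,0,-4],"twist":0},{"grip":255,"travel":[0,0,-4],"twist":0},{"grip":255,"travel":[0,0,-1.25],"twist":0},{"grip":255,"travel":[0,0,0],"twist":0}]'
python3 -m jog '[{"grip":255,"travel":[0.3,-0.27,0],"twist":0},{"grip":255,"travel":[0.3,-0.27,0],"twist":0},{"grip":255,"travel":[0.3,-0.27,0],"twist":0},{"grip":255,"travel":[0.3,-0.27,0],"twist":0},{"grip":255,"travel":[0.3,-0.27,0],"twist":0},{"grip":255,"travel":[0.3,-0.27,0],"twist":0}]'
python3 -m jog '[{"grip":255,"travel":[0.45,-0.4,0],"twist":0},{"grip":255,"travel":[0.6,-0.53,0],"twist":0},{"grip":255,"travel":[0.6,-0.53,0],"twist":0},{"grip":255,"travel":[0.6,-0.53,0],"twist":0},{"grip":255,"travel":[0.6,-0.53,0],"twist":0},{"grip":255,"travel":[0.6,-0.53,0],"twist":0},{"grip":255,"travel":[0.6,-0.53,0],"twist":0}]'
```

```text
time: 11.0
position: [0.3568, -0.2367, 0.048]
tool_rot: [0.354, 0.935, 0.001, -0.002]
ft_force: [-0.2, 0.7, 0.2]
grip_width: 0.0006
time: 11.6
position: [0.3759, -0.2539, 0.0502]
tool_rot: [0.353, 0.935, -0.0, 0.0]
ft_force: [-1.0, 2.2, -0.3]
grip_width: 0.0005
time: 12.3
position: [0.4166, -0.2898, 0.0497]
tool_rot: [0.353, 0.935, 0.0, -0.0]
ft_force: [-0.3, 2.2, -0.4]
grip_width: 0.0006
```

```bash
python3 -m jog '[{"grip":255,"travel":[0.6,-0.53,0],"twist":0},{"grip":255,"travel":[0.6,-0.53,0],"twist":0},{"grip":255,"travel":[0.6,-0.53,0],"twist":0},{"grip":255,"travel":[0.4,-0.35,0],"twist":0},{"grip":255,"travel":[0.15,-0.13,0],"twist":0},{"grip":255,"travel":[0.15,-0.13,0],"twist":0},{"grip":255,"travel":[0,0,0],"twist":0}]'
python3 -m jog '[{"grip":255,"travel":[0.15,-0.13,0],"twist":0},{"grip":255,"travel":[0.15,-0.13,0],"twist":0},{"grip":255,"travel":[0,0,0],"twist":0}]'
python3 -m jog '[{"grip":255,"travel":[0.15,-0.13,0],"twist":0},{"grip":255,"travel":[0,0,0],"twist":0}]'
```

```text
time: 13.0
position: [0.4413, -0.3119, 0.0499]
tool_rot: [0.353, 0.935, -0.0, 0.0]
ft_force: [0.1, -0.1, 0.3]
grip_width: 0.0006
time: 13.3
position: [0.4443, -0.3144, 0.0499]
tool_rot: [0.353, 0.935, -0.0, 0.0]
ft_force: [-1.8, 0.4, -0.2]
grip_width: 0.0006
time: 13.5
position: [0.4458, -0.3156, 0.0498]
tool_rot: [0.353, 0.935, -0.0, 0.0]
ft_force: [-1.1, -0.2, 0.0]
grip_width: 0.0003
```

```bash
python3 -m jog '[{"grip":255,"travel":[0.08,-0.07,0],"twist":0},{"grip":255,"travel":[0.08,-0.07,0],"twist":0},{"grip":255,"travel":[0,0,0],"twist":0}]'
```

```text
time: 13.8
position: [0.447, -0.3167, 0.0498]
tool_rot: [0.353, 0.935, 0.0, -0.0]
ft_force: [-1.5, 0.5, 0.1]
grip_width: 0.0005
```

```bash
python3 -m jog '[{"grip":255,"travel":[0.08,-0.07,0],"twist":0},{"grip":255,"travel":[0.08,-0.07,0],"twist":0},{"grip":255,"travel":[0,0,0],"twist":0}]'
python3 -m jog '[{"grip":255,"travel":[0.08,-0.07,0],"twist":0},{"grip":255,"travel":[0,0,0],"twist":0}]'
```

```text
time: 14.1
position: [0.4472, -0.3167, 0.0497]
tool_rot: [0.353, 0.936, 0.001, -0.002]
ft_force: [-4.2, 2.0, 2.9]
grip_width: 0.0003
time: 14.3
position: [0.4473, -0.3167, 0.0496]
tool_rot: [0.353, 0.936, 0.001, -0.003]
ft_force: [-5.8, 2.1, 4.6]
grip_width: 0.0007
```

```bash
python3 -m jog '[{"grip":255,"travel":[0.08,-0.07,0],"twist":0},{"grip":255,"travel":[0,0,0],"twist":0}]'
python3 -m jog '[{"grip":255,"travel":[0.08,-0.07,0],"twist":0},{"grip":255,"travel":[0,0,0],"twist":0}]'
```

```text
time: 14.5
position: [0.4474, -0.3167, 0.0496]
tool_rot: [0.353, 0.936, 0.002, -0.004]
ft_force: [-7.9, 3.2, 6.2]
grip_width: 0.0003
time: 14.7
position: [0.4474, -0.3167, 0.0495]
tool_rot: [0.353, 0.936, 0.002, -0.005]
ft_force: [-8.7, 4.1, 7.9]
grip_width: 0.0003
```

The tray stopped dead with force building against its stop, so it is home. Next I'll retreat and go round to the outside of the door.

```bash
python3 -m jog '[{"grip":255,"travel":[-2,1.75,0],"twist":0},{"grip":255,"travel":[-2,1.75,0],"twist":0},{"grip":255,"travel":[0,0,5],"twist":-8.2},{"grip":255,"travel":[0,0,5],"twist":-8.2},{"grip":255,"travel":[0.5,2,0],"twist":-8.2},{"grip":255,"travel":[0.7,3,0],"twist":-8.2},{"grip":255,"travel":[0.7,3,0],"twist":-8.2},{"grip":255,"travel":[0.7,3,0],"twist":-8.2}]'
python3 -m jog '[{"grip":255,"travel":[0.7,3,0],"twist":-8.2},{"grip":255,"travel":[0.1,1.3,0],"twist":-8.2},{"grip":255,"travel":[0,0,0],"twist":-8.2},{"grip":255,"travel":[0,0,0],"twist":-8.2},{"grip":255,"travel":[0,0,0],"twist":-8},{"grip":255,"travel":[0,0,0],"twist":0}]'
python3 - <<'E'
from h import *
t=camera('top')[190:280,265:355,::-1];s=camera('scene')[190:290,250:350,::-1]
k=lambda i:cv2.resize(i,(400,400),interpolation=cv2.INTER_CUBIC)
cv2.imwrite('pics/d0.png',np.hstack([k(t),k(s)]))
o=get_obs();print(o['position'],o['tool_rot'],o['ft_force'])
E
```

```text
time: 15.5
position: [0.4387, -0.175, 0.1504]
tool_rot: [0.713, 0.701, 0.001, 0.002]
ft_force: [0.5, -0.6, 0.3]
grip_width: 0.0004
time: 16.1
position: [0.4465, -0.1326, 0.1501]
tool_rot: [0.911, 0.412, 0.001, 0.001]
ft_force: [0.8, -0.7, 0.1]
grip_width: 0.0007
[ 0.44589122 -0.13248784  0.14995516] [9.10811531e-01 4.12821413e-01 6.15292184e-04 6.75937559e-04] [ 0.19673351 -0.25010313 -0.55908079]
```

View pics/d0.png

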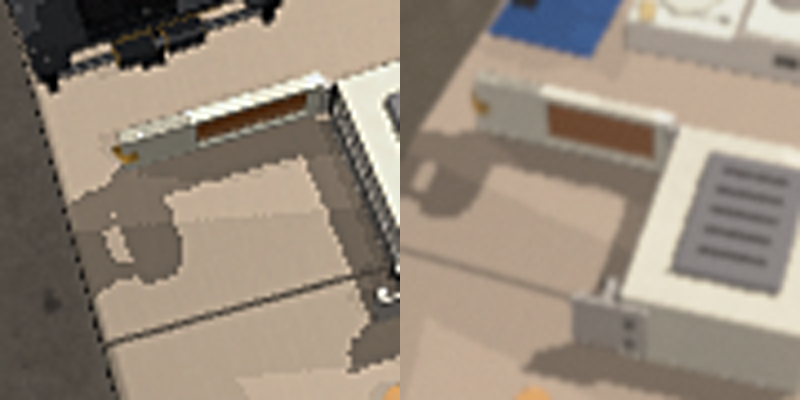

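```bash
cat > arc.py <<'E'
import numpy as np
o,a=np.array([.456,-.322]),np.radians(-41.5);D=np.array([np.cos(a),np.sin(a)]);L=np.array([-D[1],D[0]])
def w(c): return o+D*c[0]/1e3+L*c[1]/1e3
def tcp(th,h=12): return w(np.array([0,90])+135*np.array([-np.sin(th),-np.cos(th)])+(15+h)*np.array([-np.cos(th),np.sin(th)]))
def angle(p,h=12): # door angle from tcp in contact
    r=np.array(p[:2])-w([0,90]);c=np.array([r@D,r@L])*1e3;return np.arctan2(-c[0],-c[1])-np.arctan2(15+h,135), np.hypot(*c)
E
python3 - <<'E'
from arc import *
print('start',tcp(np.pi/2).round(4))
th=np.pi/2
while th>0.05:
    n=th-.24; print(round(th,3),'->',round(n,3),((tcp(n)-tcp(th))*100/6).round(3),'at',tcp(n).round(4)); th=n
print(tcp(0))
E
python3 -m jog '[{"grip":255,"travel":[0,0,-4],"twist":0},{"grip":255,"travel":[0,0,-4],"twist":0},{"grip":255,"travel":[0,0,-2.8],"twist":0},{"grip":255,"travel":[0,0,0],"twist":0}]'
```

```text
start [ 0.4324 -0.1449]
1.571 -> 1.331 [-0.395 -0.382] at [ 0.4087 -0.1678]
1.331 -> 1.091 [-0.293 -0.465] at [ 0.3912 -0.1957]
1.091 -> 0.851 [-0.174 -0.521] at [ 0.3808 -0.227 ]
0.851 -> 0.611 [-0.045 -0.548] at [ 0.3781 -0.2599]
0.611 -> 0.371 [ 0.087 -0.543] at [ 0.3833 -0.2924]
0.371 -> 0.131 [ 0.213 -0.506] at [ 0.396  -0.3228]
0.131 -> -0.109 [ 0.327 -0.441] at [ 0.4157 -0.3493]
[ 0.40596029 -0.33781227]
time: 16.6
position: [0.4436, -0.1315, 0.039]
tool_rot: [0.911, 0.412, -0.002, -0.003]
ft_force: [-0.3, -0.5, 0.3]
grip_width: 0.0001
```

```bash
python3 -m jog '[{"grip":255,"travel":[-0.35,-0.33,0],"twist":0},{"grip":255,"travel":[-0.35,-0.33,0],"twist":0},{"grip":255,"travel":[-0.3,-0.3,0],"twist":0},{"grip":255,"travel":[-0.3,-0.3,0],"twist":0},{"grip":255,"travel":[0,0,0],"twist":0}]'
python3 -m jog '[{"grip":255,"travel":[-0.2,-0.19,0],"twist":0},{"grip":255,"travel":[-0.3,-0.29,0],"twist":-0},{"grip":255,"travel":[-0.39,-0.38,0],"twist":2.3},{"grip":255,"travel":[-0.39,-0.38,0],"twist":2.3},{"grip":255,"travel":[-0.39,-0.38,0],"twist":2.3},{"grip":255,"travel":[-0.39,-0.38,0],"twist":2.3},{"grip":255,"travel":[-0.31,-0.29,0],"twist":4.5}]'
python3 -c "
from arc import *; from rig import get_obs
o=get_obs();print(o['position'],angle(o['position']),o['ft_force'])"
```

```text
time: 17.1
position: [0.4321, -0.1455, 0.0426]
tool_rot: [0.912, 0.411, 0.0, 0.001]
ft_force: [-0.4, -0.7, 0.0]
grip_width: 0.0004
time: 17.8
position: [0.4082, -0.168, 0.0417]
tool_rot: [0.855, 0.518, 0.0, 0.0]
ft_force: [0.1, -0.5, 0.8]
grip_width: 0.0001
[ 0.40820648 -0.16799151  0.04174648] (np.float64(1.3275594003491067), np.float64(137.989303011672)) [ 0.09521188 -0.50366652  0.79849072]
```

```bash
python3 -m jog '[{"grip":255,"travel":[-0.29,-0.46,0],"twist":2.3},{"grip":255,"travel":[-0.29,-0.46,0],"twist":2.3},{"grip":255,"travel":[-0.29,-0.46,0],"twist":2.3},{"grip":255,"travel":[-0.29,-0.46,0],"twist":2.3},{"grip":255,"travel":[-0.29,-0.46,0],"twist":2.3},{"grip":255,"travel":[-0.29,-0.47,0],"twist":2.3}]'
python3 -m jog '[{"grip":255,"travel":[-0.17,-0.52,0],"twist":2.3},{"grip":255,"travel":[-0.17,-0.52,0],"twist":2.3},{"grip":255,"travel":[-0.17,-0.52,0],"twist":2.3},{"grip":255,"travel":[-0.17,-0.52,0],"twist":2.3},{"grip":255,"travel":[-0.17,-0.52,0],"twist":2.3},{"grip":255,"travel":[-0.17,-0.53,0],"twist":2.3}]'
python3 -c "
from arc import *; from rig import get_obs
from h import *
snap('scene','d1',(240,190,360,280),5)
o=get_obs();print(o['position'],angle(o['position']),o['ft_force'])"
```

```text
time: 18.4
position: [0.3908, -0.1956, 0.0417]
tool_rot: [0.787, 0.617, -0.0, -0.0]
ft_force: [0.8, 0.1, 0.1]
grip_width: 0.0003
time: 19.0
position: [0.3805, -0.2268, 0.0417]
tool_rot: [0.707, 0.707, 0.0, -0.0]
ft_force: [1.2, 0.0, -0.4]
grip_width: 0.0004
[ 0.38073035 -0.22774913  0.04171226] (np.float64(0.8455134622007853), np.float64(137.55045856989506)) [-0.07999303 -1.01812317 -0.85347422]
```

View pics/d1.png

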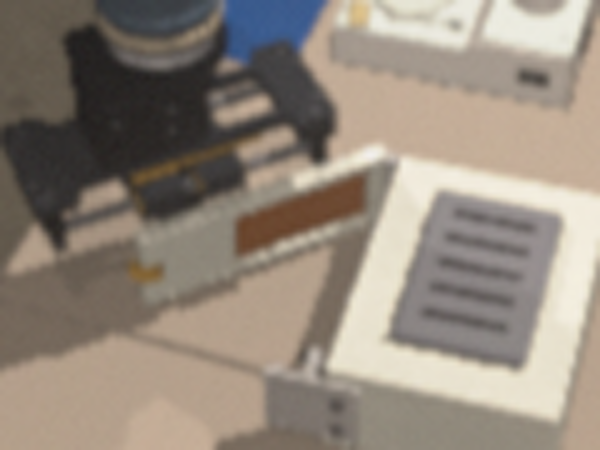

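The door is following the finger: its free edge is at (150,270) in the crop, pointing roughly halfway shut. I'll continue.

```bash
python3 -m jog '[{"grip":255,"travel":[-0.05,-0.55,0],"twist":2.3},{"grip":255,"travel":[-0.05,-0.55,0],"twist":2.3},{"grip":255,"travel":[-0.05,-0.55,0],"twist":2.3},{"grip":255,"travel":[-0.04,-0.55,0],"twist":2.3},{"grip":255,"travel":[-0.04,-0.55,0],"twist":2.3},{"grip":255,"travel":[-0.04,-0.54,0],"twist":2.3}]'
python3 -m jog '[{"grip":255,"travel":[0.08,-0.54,0],"twist":2.3},{"grip":255,"travel":[0.09,-0.54,0],"twist":2.3},{"grip":255,"travel":[0.09,-0.54,0],"twist":2.3},{"grip":255,"travel":[0.09,-0.54,0],"twist":2.3},{"grip":255,"travel":[0.09,-0.54,0],"twist":2.3},{"grip":255,"travel":[0.08,-0.54,0],"twist":2.3}]'
python3 -c "
from arc import *; from rig import get_obs
o=get_obs();print(o['position'],angle(o['position']),o['ft_force'])
th=.37
while th>-.03: n=th-.05; print(round(n,3),((tcp(n)-tcp(th))*100).round(3)); th=n"
```

```text
time: 19.65
position: [0.3779, -0.2595, 0.0417]
tool_rot: [0.617, 0.787, 0.0, -0.0]
ft_force: [0.7, 0.6, 0.3]
grip_width: 0.0004
time: 20.25
position: [0.3831, -0.2918, 0.0417]
tool_rot: [0.518, 0.855, 0.0, -0.0]
ft_force: [0.1, 0.5, 0.2]
grip_width: 0.0004
[ 0.38308764 -0.29180632  0.04165902] (np.float64(0.375388982692205), np.float64(137.67270261157785)) [0.08186022 0.49324861 0.23760576]
0.32 [ 0.206 -0.657]
0.27 [ 0.239 -0.646]
0.22 [ 0.271 -0.633]
0.17 [ 0.302 -0.619]
0.12 [ 0.332 -0.603]
0.07 [ 0.362 -0.585]
0.02 [ 0.391 -0.566]
-0.03 [ 0.419 -0.546]
-0.08 [ 0.446 -0.525]
```

```bash
python3 -m jog '[{"grip":255,"travel":[0.11,-0.33,0],"twist":1.4},{"grip":255,"travel":[0.11,-0.33,0],"twist":1.4},{"grip":255,"travel":[0.12,-0.32,0],"twist":1.4},{"grip":255,"travel":[0.12,-0.32,0],"twist":1.4},{"grip":255,"travel":[0.07,-0.16,0],"twist":0.7},{"grip":255,"travel":[0.07,-0.16,0],"twist":0.7},{"grip":255,"travel":[0.07,-0.16,0],"twist":0.7},{"grip":255,"travel":[0.07,-0.16,0],"twist":0.7}]'
python3 -m jog '[{"grip":255,"travel":[0.07,-0.15,0],"twist":0.7},{"grip":255,"travel":[0.07,-0.15,0],"twist":0.7},{"grip":255,"travel":[0,0,0],"twist":0}]'
python3 -m jog '[{"grip":255,"travel":[0.05,-0.1,0],"twist":0.4},{"grip":255,"travel":[0.05,-0.1,0],"twist":0.4},{"grip":255,"travel":[0,0,0],"twist":0}]'
python3 -c "
from arc import *; from rig import get_obs
o=get_obs();print(o['position'],angle(o['position']),o['ft_force'])"
```

```text
time: 21.05
position: [0.3908, -0.3114, 0.0418]
tool_rot: [0.454, 0.891, 0.0, -0.0]
ft_force: [0.6, 1.1, 0.3]
grip_width: 0.0003
time: 21.35
position: [0.3924, -0.3148, 0.0418]
tool_rot: [0.444, 0.896, -0.0, 0.0]
ft_force: [0.6, -0.3, -0.1]
grip_width: 0.0002
time: 21.65
position: [0.3932, -0.3166, 0.0418]
tool_rot: [0.437, 0.899, -0.0, 0.0]
ft_force: [-0.6, 0.0, -0.3]
grip_width: 0.0002
[ 0.39324452 -0.31659181  0.04178795] (np.float64(0.18021189334661034), np.float64(137.19823777698124)) [-0.60613919  0.02165791 -0.33772072]
```

```bash
python3 -m jog '[{"grip":255,"travel":[0.05,-0.09,0],"twist":0.4},{"grip":255,"travel":[0.05,-0.09,0],"twist":0.4},{"grip":255,"travel":[0,0,0],"twist":0}]'
python3 -m jog '[{"grip":255,"travel":[0.05,-0.09,0],"twist":0.4},{"grip":255,"travel":[0.05,-0.09,0],"twist":0.4},{"grip":255,"travel":[0,0,0],"twist":0}]'
python3 -m jog '[{"grip":255,"travel":[0.05,-0.09,0],"twist":0.4},{"grip":255,"travel":[0.05,-0.09,0],"twist":0.4},{"grip":255,"travel":[0,0,0],"twist":0}]'
python3 -c "
from arc import *; from rig import get_obs
o=get_obs();print(o['position'],angle(o['position']),o['ft_force'])"
```

```text
time: 21.95
position: [0.3943, -0.3184, 0.0418]
tool_rot: [0.431, 0.902, -0.0, 0.0]
ft_force: [-0.3, 0.7, -0.3]
grip_width: 0.0003
time: 22.25
position: [0.3953, -0.3202, 0.0418]
tool_rot: [0.425, 0.905, -0.0, 0.0]
ft_force: [-0.1, 0.1, -0.3]
grip_width: 0.0007
time: 22.55
position: [0.3963, -0.322, 0.0418]
tool_rot: [0.419, 0.908, -0.0, 0.0]
ft_force: [-0.5, 0.2, 0.1]
grip_width: 0.0004
[ 0.39629649 -0.32200105  0.04178786] (np.float64(0.13492740914657522), np.float64(137.06051542955362)) [-0.47389515  0.18188783  0.12376284]
```

```bash
python3 -m jog '[{"grip":255,"travel":[0.06,-0.09,0],"twist":0.4},{"grip":255,"travel":[0.06,-0.09,0],"twist":0.4},{"grip":255,"travel":[0,0,0],"twist":0}]'
python3 -m jog '[{"grip":255,"travel":[0.06,-0.09,0],"twist":0.4},{"grip":255,"travel":[0,0,0],"twist":0}]'
python3 -m jog '[{"grip":255,"travel":[0.06,-0.09,0],"twist":0.4},{"grip":255,"travel":[0,0,0],"twist":0}]'
python3 -c "
from arc import *; from rig import get_obs
o=get_obs();print(o['position'],angle(o['position']),o['ft_force'])"
```

```text
time: 22.85
position: [0.3974, -0.3237, 0.0418]
tool_rot: [0.412, 0.911, -0.0, -0.0]
ft_force: [-0.3, 0.7, -0.4]
grip_width: 0.0007
time: 23.05
position: [0.3975, -0.3239, 0.0417]
tool_rot: [0.409, 0.913, 0.0, -0.001]
ft_force: [-1.9, 1.4, 1.3]
grip_width: 0.0003
time: 23.25
position: [0.3976, -0.3242, 0.0417]
tool_rot: [0.406, 0.914, 0.001, -0.002]
ft_force: [-3.2, 3.1, 4.2]
grip_width: 0.0004
[ 0.39757573 -0.32415745  0.04170255] (np.float64(0.11663312520731625), np.float64(137.030127255577)) [-3.22320361  3.13482723  4.20555928]
```

```bash
python3 -m jog '[{"grip":255,"travel":[0.06,-0.08,0.1],"twist":0.2},{"grip":255,"travel":[0,0,0],"twist":0}]'
python3 -m jog '[{"grip":255,"travel":[0.06,-0.08,0.05],"twist":0.2},{"grip":255,"travel":[0,0,0],"twist":0}]'
python3 -c "
from arc import *; from rig import get_obs
o=get_obs();print(o['position'],angle(o['position']),o['ft_force'])"
```

```text
time: 23.45
position: [0.3979, -0.3246, 0.0421]
tool_rot: [0.404, 0.915, 0.001, -0.002]
ft_force: [-3.6, 3.0, -0.6]
grip_width: 0.0003
time: 23.65
position: [0.3982, -0.3251, 0.0423]
tool_rot: [0.403, 0.915, 0.001, -0.003]
ft_force: [-4.5, 4.0, -4.0]
grip_width: 0.0006
[ 0.39821344 -0.32507963  0.04233183] (np.float64(0.10846780514215518), np.float64(136.95341345685458)) [-4.49988545  3.99503253 -4.00705457]
```

Force is now about 6 N horizontal, as the bevel should give. I overdid the z relief, so I'll leave z alone.

```bash
python3 -m jog '[{"grip":255,"travel":[0.06,-0.08,-0.03],"twist":0.2},{"grip":255,"travel":[0,0,0],"twist":0}]'
python3 -m jog '[{"grip":255,"travel":[0.06,-0.08,0],"twist":0.2},{"grip":255,"travel":[0,0,0],"twist":0}]'
python3 -c "
from arc import *; from rig import get_obs
o=get_obs();print(o['position'],angle(o['position']),o['ft_force'])"
```

```text
time: 23.85
position: [0.3988, -0.3259, 0.0423]
tool_rot: [0.401, 0.916, 0.001, -0.003]
ft_force: [-5.1, 3.7, -0.8]
grip_width: 0.0004
time: 24.05
position: [0.3991, -0.3264, 0.0423]
tool_rot: [0.399, 0.917, 0.001, -0.003]
ft_force: [-6.4, 4.3, -0.1]
grip_width: 0.0002
[ 0.39912585 -0.32641366  0.04226374] (np.float64(0.09667974656977416), np.float64(136.8672192511999)) [-6.39033609  4.27290453 -0.11605215]
```

```bash
python3 -m jog '[{"grip":255,"travel":[0.06,-0.08,0],"twist":0.2},{"grip":255,"travel":[0,0,0],"twist":0}]'
python3 -m jog '[{"grip":255,"travel":[0.06,-0.08,0],"twist":0.2},{"grip":255,"travel":[0,0,0],"twist":0}]'
python3 -c "
from arc import *; from rig import get_obs
o=get_obs();print(o['position'],angle(o['position']),o['ft_force'])"
```

```text
time: 24.25
position: [0.3995, -0.327, 0.0423]
tool_rot: [0.398, 0.918, 0.002, -0.003]
ft_force: [-4.5, 3.9, 0.5]
grip_width: 0.0004
time: 24.45
position: [0.3999, -0.3275, 0.0423]
tool_rot: [0.396, 0.918, 0.002, -0.004]
ft_force: [-5.8, 4.9, 1.4]
grip_width: 0.0006
[ 0.39987829 -0.32748571  0.04225642] (np.float64(0.08712201485650753), np.float64(136.79548864517855)) [-5.79680329  4.88893238  1.35805389]
```

```bash
python3 -m jog '[{"grip":255,"travel":[0.06,-0.08,0],"twist":0.2},{"grip":255,"travel":[0,0,0],"twist":0}]'
python3 -c "
from arc import *; from rig import get_obs
o=get_obs();print(o['position'],angle(o['position']),o['ft_force'])"
```

```text
time: 24.65
position: [0.401, -0.3289, 0.0423]
tool_rot: [0.394, 0.919, 0.001, -0.003]
ft_force: [-3.6, 3.5, -1.6]
grip_width: 0.0006
[ 0.40097221 -0.32894408  0.04230562] (np.float64(0.07382589804109937), np.float64(136.6589793447859)) [-3.59086101  3.47546678 -1.60294308]
```

```bash
python3 -m jog '[{"grip":255,"travel":[0.04,-0.05,0],"twist":0.2},{"grip":255,"travel":[0,0,0],"twist":0}]'
python3 -c "
from arc import *; from rig import get_obs
o=get_obs();print(o['position'],angle(o['position']),o['ft_force'])"
```

```text
time: 24.85
position: [0.4037, -0.3322, 0.0428]
tool_rot: [0.393, 0.919, -0.0, 0.001]
ft_force: [-2.3, 1.9, -2.2]
grip_width: 0.0005
[ 0.40368797 -0.33223522  0.04283341] (np.float64(0.04270623901230999), np.float64(136.23684621065547)) [-2.27828152  1.87854088 -2.22144317]
```

```bash
python3 -m jog '[{"grip":255,"travel":[0.04,-0.05,0],"twist":0.2},{"grip":255,"travel":[0,0,0],"twist":0}]'
python3 -c "
from arc import *; from rig import get_obs
o=get_obs();print(o['position'],angle(o['position']),o['ft_force'])"
```

```text
time: 25.05
position: [0.4037, -0.3322, 0.0429]
tool_rot: [0.391, 0.92, -0.0, 0.0]
ft_force: [-3.0, 2.1, -1.7]
grip_width: 0.0005
[ 0.40365282 -0.33223183  0.04290463] (np.float64(0.04287374990983994), np.float64(136.26380408340043)) [-2.99399241  2.10773757 -1.67286497]
```

```bash
python3 -m jog '[{"grip":255,"travel":[0.06,-0.08,0],"twist":0},{"grip":255,"travel":[0,0,0],"twist":0}]'
python3 -m jog '[{"grip":255,"travel":[0.06,-0.08,0],"twist":0},{"grip":255,"travel":[0,0,0],"twist":0}]'
python3 -c "
from arc import *; from rig import get_obs
o=get_obs();print(o['position'],angle(o['position']),o['ft_force'])"
```

```text
time: 25.25
position: [0.404, -0.3326, 0.0429]
tool_rot: [0.391, 0.92, 0.0, -0.0]
ft_force: [-3.6, 1.4, -2.0]
grip_width: 0.0003
time: 25.45
position: [0.4044, -0.3331, 0.0429]
tool_rot: [0.392, 0.92, 0.0, -0.001]
ft_force: [-3.1, 2.8, -2.2]
grip_width: 0.0006
[ 0.40443874 -0.33313404  0.04289336] (np.float64(0.03413807873676797), np.float64(136.13716765744638)) [-3.07983964  2.75296701 -2.17005585]
```

```bash
python3 -m jog '[{"grip":255,"travel":[0.06,-0.08,0],"twist":0.2},{"grip":255,"travel":[0,0,0],"twist":0}]'
python3 -m jog '[{"grip":255,"travel":[0.06,-0.08,0],"twist":0.2},{"grip":255,"travel":[0,0,0],"twist":0}]'
python3 -c "
from arc import *; from rig import get_obs
o=get_obs();print(o['position'],angle(o['position']),o['ft_force'])"
```

```text
time: 25.65
position: [0.4045, -0.3332, 0.0429]
tool_rot: [0.39, 0.921, 0.001, -0.001]
ft_force: [-3.5, 2.8, 0.3]
grip_width: -0.0001
time: 25.85
position: [0.4045, -0.3333, 0.0429]
tool_rot: [0.388, 0.922, 0.001, -0.002]
ft_force: [-5.6, 4.2, 1.0]
grip_width: 0.0003
[ 0.40450993 -0.33332875  0.04285492] (np.float64(0.0326687406945175), np.float64(136.19149974693124)) [-5.58909102  4.21749686  1.0389415 ]
```

Now it's firm (no advance, force rising). Two more steps to reach about 10 N and confirm the stop.

```bash
python3 -m jog '[{"grip":255,"travel":[0.06,-0.08,0],"twist":0},{"grip":255,"travel":[0,0,0],"twist":0}]'
python3 -m jog '[{"grip":255,"travel":[0.06,-0.08,0],"twist":0},{"grip":255,"travel":[0,0,0],"twist":0}]'
python3 -c "
from arc import *; from rig import get_obs
o=get_obs();print(o['position'],angle(o['position']),o['ft_force'])"
```

```text
time: 26.05
position: [0.4045, -0.3333, 0.0429]
tool_rot: [0.388, 0.922, 0.002, -0.003]
ft_force: [-5.8, 5.8, 2.9]
grip_width: 0.0006
time: 26.25
position: [0.4045, -0.3334, 0.0428]
tool_rot: [0.388, 0.922, 0.002, -0.004]
ft_force: [-7.6, 6.9, 3.6]
grip_width: 0.0005
[ 0.40454426 -0.33337547  0.04283317] (np.float64(0.032243050385552224), np.float64(136.1905037580147)) [-7.60368404  6.93171437  3.56142384]
```

```bash
python3 -m jog '[{"grip":255,"travel":[-0.3,0.3,0],"twist":0},{"grip":255,"travel":[-0.3,0.3,0],"twist":0},{"grip":255,"travel":[-0.6,0.5,0],"twist":0},{"grip":255,"travel":[-1.5,1.3,0],"twist":0},{"grip":255,"travel":[-2,1.8,0],"twist":0},{"grip":255,"travel":[0,0,5],"twist":0},{"grip":255,"travel":[0,0,5],"twist":0},{"grip":255,"travel":[0,5,0],"twist":0}]'
python3 -m jog '[{"grip":255,"travel":[0,5,0],"twist":0},{"grip":255,"travel":[0,5,0],"twist":0},{"grip":255,"travel":[0,5,0],"twist":0},{"grip":255,"travel":[0,0,0],"twist":0},{"grip":255,"travel":[0,0,0],"twist":0},{"grip":255,"travel":[0,0,0],"twist":0}]'
python3 - <<'E'
from h import *
t=camera('top')[190:280,275:365,::-1];s=camera('scene')[200:290,260:350,::-1]
k=lambda i:cv2.resize(i,(400,400),interpolation=cv2.INTER_CUBIC)
cv2.imwrite('pics/e0.png',np.hstack([k(t),k(s)]))
E
```

```text
time: 27.05
position: [0.3669, -0.2555, 0.1486]
tool_rot: [0.391, 0.92, -0.006, 0.012]
ft_force: [1.9, -0.1, -0.5]
grip_width: 0.0004
time: 27.65
position: [0.3618, -0.0964, 0.1434]
tool_rot: [0.389, 0.921, -0.0, 0.002]
ft_force: [0.1, -0.3, -0.1]
grip_width: 0.0003
```

View pics/e0.png

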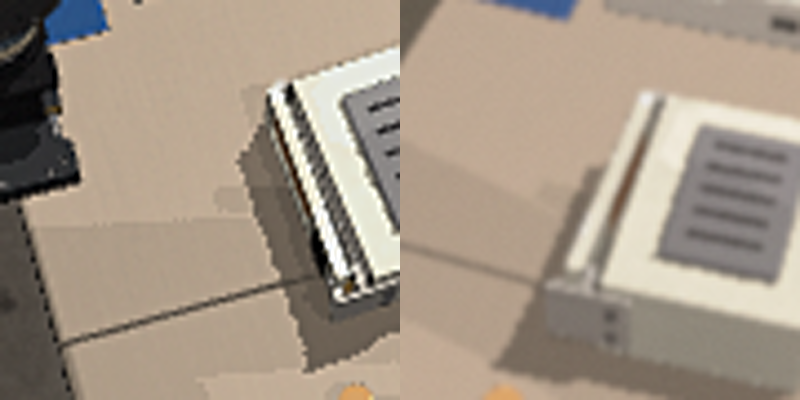

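The door looks shut. I'll measure its angle from the image: latched should be about 0.04 in my frame, and leaning on the bolt about 0.09.

Run:
```python
from h import *
from arc import w
for cam in ('top','scene'):
    im=cv2.cvtColor(camera(cam),cv2.COLOR_RGB2GRAY)
    for y in (75,60,-50,-60,-68):
        pts=np.array([proj(cam,[*w([x,y]),.066]) for x in range(-36,14,2)],np.float32)
        print(cam,y,cv2.remap(im,pts[:,None,0],pts[:,None,1],cv2.INTER_LINEAR).ravel().tolist())
```

```text
top 75 [170, 164, 164, 166, 169, 172, 147, 129, 97, 67, 73, 127, 216, 238, 243, 209, 145, 101, 54, 63, 81, 117, 174, 215, 235]
top 60 [141, 126, 104, 97, 95, 94, 98, 105, 97, 54, 73, 170, 234, 236, 241, 240, 177, 112, 81, 64, 63, 79, 167, 236, 235]
top -50 [87, 92, 92, 68, 41, 11, 7, 19, 61, 129, 203, 248, 246, 233, 193, 132, 66, 71, 97, 94, 92, 93, 120, 192, 239]
top -60 [89, 92, 86, 59, 25, 6, 15, 30, 86, 173, 228, 245, 245, 230, 160, 104, 61, 92, 134, 110, 95, 82, 96, 196, 240]
top -68 [76, 77, 79, 54, 34, 54, 68, 69, 108, 200, 232, 242, 247, 241, 169, 115, 144, 163, 167, 128, 98, 94, 110, 181, 240]
scene 75 [175, 175, 174, 173, 174, 174, 174, 173, 172, 174, 177, 186, 201, 216, 222, 223, 217, 187, 157, 131, 135, 157, 195, 215, 222]
scene 60 [174, 174, 174, 175, 176, 175, 175, 174, 174, 175, 178, 189, 201, 214, 218, 219, 204, 180, 150, 134, 134, 159, 186, 216, 223]
scene -50 [162, 159, 150, 136, 121, 111, 108, 111, 121, 150, 185, 211, 221, 222, 216, 198, 173, 145, 130, 120, 118, 135, 169, 204, 220]
scene -60 [162, 160, 155, 140, 124, 112, 108, 113, 126, 159, 189, 218, 223, 222, 214, 190, 166, 141, 126, 117, 116, 136, 165, 200, 219]
scene -68 [162, 160, 150, 136, 121, 111, 108, 113, 131, 156, 194, 217, 224, 222, 212, 195, 174, 157, 146, 135, 126, 132, 167, 196, 221]
```

```bash
python3 -c "
from rig import *
print(get_obs()['time'],hand_in())"
```

```text
the job is handed in; nothing more can be done
27.85 None
```

I laid the tweezers flat in the tray along its width, pushed the tray home, closed the door until the latch snapped, and handed the job in at 27.85 s.

- **Tray:** The last picture of the tweezers, taken before the push, showed them inside the tray and roughly parallel to its front plate. The push met little friction, about 2 N. It then stopped dead with the force rising to about 12 N in all, and the later picture showed it in.
- **Latch:** Pushing on the pad, the bevel took up to about 8 N. The force then fell and the door jumped about 4 mm forward. About 1.2 mm further on it met a firm stop, which matches the stated latch-to-stop gap. The highest reading while pressing the door was about 11 N, read at the end of each move, so a brief peak in between would not show.
- **Door after letting go:** The image edges put the door at about 0.03 rad (0.02–0.05 across the two cameras and reference lines). That agrees with the 0.03–0.04 rad felt at the finger. A door only leaning on the bolt would stand at about 0.09 rad.
- **Not checked:** I could not see the tweezers after the tray went in. I did not re-measure the other things on the bench, though the arm did not work near them. The tweezers' position was found from the camera pictures because the network did not find them reliably: it missed them or took other objects for them from the top camera, and was about 16 mm off my first estimate from the scene camera.

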